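Stand the fallen spice jar in the settler, then hold its dial at third

TASK

The jar settler on the pizza counter shakes its three containers only while its spring-return dial is held. First stand the fallen spice jar upright in its own slot, in line with the two grinders, which stay upright where they are, and let go of it. Then grip the dial and turn it clockwise (seen from above) past its first two clicks to the third and last one, and finish while still holding it there against the spring; leave the timer, the shaker and the tape alone.

Things in the scene. Friction and masses are not known exactly. Their poses are not given: they have to be found in the camera images.
- settler: Jar settler, fixed: low lane, black rubber floor 20 mm up, 330 mm along its y, its x from -50 to +112 mm; grey control box (120x120x40 mm) at its +y end. Origin at z = 0 under the middle slot's point; x points away from the robot. Three slots side by side, 105 mm apart; ribs along x, 4 mm high, 28 mm either side of each slot's middle stop a jar rolling; a 6 mm rim at front, back, right.
- slot0 (a point): Standing point of the slot next to the control box: on the lane floor, at settler x = 0, y = +105 mm. Containers stand with their foot centred on such a point. The counter's upright splash wall, a little taller than a grinder, stands behind the control box and this end of the lane, some 2 to 8 cm from their back edge.
- slot1 (a point): Standing point of the middle slot: settler x = 0, y = 0, on the lane floor.
- slot2 (a point): Standing point of the slot farthest from the control box: settler x = 0, y = -105 mm, on the lane floor.
- tipped_jar: Fallen spice jar: round, glass, dark screw cap, 41 mm in diameter, 105 mm tall (cap from 84 mm up, equally thick), about 0.12 kg. Origin at the centre of its foot, z along its axis from foot to cap. It starts lying in one of the slots, foot centre about over the slot's standing point, cap pointing away from the robot along the settler's x (within about 6 degrees).
- grinder_a: A standing clear grinder with a white cap, 44 mm in diameter, 124 mm tall, loose, about 0.14 kg; origin at the centre of its foot, z up. It stands in one of the two other slots.
- grinder_b: The second standing grinder, same size, in the remaining slot; origin at the centre of its foot, z up.
- dial_grip (a point): Grip point on the dial's vertical axis, 65 mm above the counter. The black grip bar is 12 mm thick, 50 mm long, its top 77 mm above the counter, on a round skirt 60 mm wide with its top at 53 mm. The point turns with the dial: x along the bar (white pointer line on the -x half), y across it, z up. Ticks on the box mark rest and the three clicks, each longer than the last.
- dial (a joint): Angle of the dial in rad: 0 at rest, growing clockwise seen from above. Clicks (detents) at 0.35, 0.70 and 1.05; a stop at 1.12. A spring drives it back to 0 from everywhere, detents included, with 0.07 to 0.2 N m, so it must be held.
- timer: Bystander: round red wind-up kitchen timer, 70 mm wide, 51 mm tall, left of the control box; origin at the centre of its underside.
- shaker: Bystander: small glass cheese shaker with a domed metal top, 44 mm wide, 90 mm tall, left of the control box; origin at the centre of its foot.
- tape: Bystander: roll of tape lying flat, 104 mm wide, 25 mm tall, behind the settler; origin at the centre of its underside.

How it is judged:
On the way, in this order (a step that is already met when the one before it is completed fails the run):
1. the fallen jar stands upright in its slot, let go (angle between tipped_jar's own z axis and vertical below 0.1 rad and z of tipped_jar in the frame of settler between 0.014 and 0.026 m and (horizontal distance between tipped_jar and slot0 below 0.025 m or horizontal distance between tipped_jar and slot1 below 0.025 m or horizontal distance between tipped_jar and slot2 below 0.025 m) and contact force between the fingers and tipped_jar below 0.1 N and angle between each of grinder_a, grinder_b's own z axis and vertical below 0.15 rad and distance of each of grinder_a, grinder_b from where it was at the start of the episode below 0.015 m), for 0.3 s.
2. the fingers hold the dial at the third click (value of joint dial above 0.95 rad and contact force between the fingers and dial above 1 N), for 0.5 s.
At the end, for the whole second after the job is handed in: The fingers hold the dial at its third click (above 0.95 rad, at least 1 N) through the last second; the let-go spice jar stands on the lane within 0.1 rad of upright and 25 mm of a slot point; the grinders are within 0.15 rad of upright and 15 mm of where they stood (all of step 1 and all of step 2); the arm keeps its last pose, push and grip.
It fails at once if the timer is knocked or pushed away (20 mm) (distance of timer from where it was at the start of the episode above 0.02 m).
It fails at once if the shaker is knocked or pushed away (20 mm) (distance of shaker from where it was at the start of the episode above 0.02 m).
It fails at once if the tape is knocked or pushed away (20 mm) (distance of tape from where it was at the start of the episode above 0.02 m).
It fails at once if a grinder is tipped over (angle between any of grinder_a, grinder_b's own z axis and vertical above 0.5 rad).
It also fails if it takes over 48 s, if anything falls off the work surface, if the arm or the gripper's body presses on something with over 40 N, if the wrist force passes 120 N, or if a joint passes its speed limit or range.

ROBOT

A 6-joint arm with a two-finger parallel gripper is mounted at the origin on a cart in front of the work surface, level with it; the furniture and walls round the work are solid. World frame = base frame: x ahead of the robot, y to its left, z up, the work surface at z = 0. Lengths are in m, angles in rad, forces in N, time in s.
With the tool pointing down it reaches from about 0.3 to 0.775 m from the base axis. Payload 14.6 kg.
Tool frame: the origin (TCP) lies at the very end of the fingers, on their centre line; the grasp point (between the pads) lies 19 mm behind it (ctrl.grasp_offset is the distance from the TCP to the grasp point, in m); z points along the fingers, y is the line along which they close (so a half turn about z gives the same grasp; the last joint's range is limited). The gripper opens to 94 mm and grips with 3 to 60 N. Pads are 16 mm wide; open, the fingers measure 119 mm over their backs; the gripper's body (75 mm by 177 mm) begins 78 mm behind the grasp point.
Start: joints at [1.215, 0.3, 1.521, -0, 1.321, -0.067], TCP at [0.157, 0.527, 0.205] pointing down, gripper open.
Joint ranges: [-3.03, 3.03], [-0.79, 2.21], [0.23, 2.52], [-1.04, 4.18], [0, 3.07], [-2.55, 2.55]. Speed limits (rad/s): [2.22, 2.22, 2.57, 3.14, 3.14, 3.14].

INTERFACE

Orientations are given as [roll, pitch, yaw] about the fixed x, y, z axes, in that order (R = Rz(yaw) Ry(pitch) Rx(roll)).
In Python, from station import ctrl gives the robot as it stands.
- The arm moves only by the tool step_arm, never from a script. Its argument "plan" is a list that holds one entry, the list of rows, each a list of 6 numbers: the shift along the tool's x, y, z in units of 30 mm (1.0 is 30 mm), then the turn, a rotation vector about the tool's x, y, z in units of 6 degrees (1.0 is 6 degrees). In form: [[[dx, dy, dz, wx, wy, wz], ...]]. A call has 1 to 8 rows; each row is the pose to reach, as a shift and turn from the pose commanded when the call began, along the tool's axes at that moment; what a row does not reach only later rows make up. A row lasts 1/12 s, in which the tool goes at most 41.7 mm and 7.16 degrees, less where a joint would pass 70% of its speed; a pose out of reach is approached as far as the arm can. A call with a gripper value outside its range is refused whole. "grip" is the opening, from 0 (shut) to 1 (fully open), set as the call begins (left out, the last holds). The fingers move at their own pace and stop on an object; "squeeze" is the grip in N (left out, the last holds). Time passes only in rows, so rows that repeat a pose let the fingers close. It gives the time, the measured TCP pose, the force, the opening and the grip force at its end, in the units of the state.
- ctrl.get_obs(): the state, without advancing time (a new reading comes with each control period).
- ctrl.camera(name): name is "side" or "top"; returns the picture (400x640x3 uint8, red, green, blue); there is no depth.
- ctrl.camera_model(name): a dict with "intrinsics" (3x3 intrinsics, pixels), "R" (3x3) and "t" (3): a world point X has camera coordinates R X + t. Camera axes: x right, y down, z forward; pixel columns grow to the right and rows downward; lengths in m; the calibration is good to about 2 mm. A picture is of the moment at which its call begins. camera_model takes no time and is no camera call.
- ctrl.hand_in(): hands the job in; it is judged then, once.
Trained networks look in the newest picture that a camera, given by its name, has taken for a name from the list of things; names that differ only in an ending like _2 or _b are one class to them, and where a whole thing is asked for, a point or a joint stands for the part that bears it (a point fixed in the world has none). Each returns a list of dicts, best first, with "confidence" (0 to 1); they miss things now and then, are a little off and sometimes report something else, mostly with a low value. They report only what shows in the picture. A call takes as long as a camera call.
- ctrl.masks_of(query, camera): "pixels" (400x640 bool, what is visible of it) and "at" ([column, row] in pixels, amid what is visible of it).
- ctrl.place_of(query, camera): "at" ([column, row] in pixels: a listed point, or the origin of a listed thing).
The state is a dict: "time_s": time; "qpos": joint angles; "joint_vel": joint speeds; "tau": joint torques, N m; "ee_pos": TCP position; "eef_rot": TCP orientation; "force": force on the tool from outside, world axes, zero at the start; "moment": the same for the moment, N m; "grip_width": finger opening in m; "grip_force": force on a finger pad.
Only numpy, scipy, OpenCV 4.12 (cv2) and the standard library are available. Lean on these libraries where they do the work, as an engineer would, in place of code of your own. Each camera call takes 0.05 s, during which the arm holds its last target. There are 200 camera calls.

## Working session

There is one attempt and no reset: what is moved stays moved. The work goes in short steps, Python scripts to look and compute and a tool call to move; the robot and the scene stay as the last step left them, time stands still between calls to the robot, and variables do not carry over. Pictures are saved under pics/ and viewed, at most 10 in all, crops included, and the job is handed in when it is done.

Besides the shell and the picture viewer there is one more tool, called after "Emit:" in YAML: its name, and indented under it one key for each argument. step_arm: Moves the arm, as the interface text tells. Its arguments: {"type":"object","properties":{"plan":{"type":"array","items":{"type":"array","items":{"type":"array","items":{"type":"number"}}}},"grip":{"type":"number"},"squeeze":{"type":"number"}},"required":["plan"]}

```bash
mkdir -p pics; ls
cat > h.py <<'E'
import numpy as np, cv2
from station import ctrl
from scipy.spatial.transform import Rotation as Ro
def ray(cam,px):
    m=ctrl.camera_model(cam);K,R,t=map(np.array,(m["intrinsics"],m["R"],m["t"]))
    d=R.T@np.linalg.solve(K,[px[0],px[1],1.]);return -R.T@t,d
def onz(cam,px,z):
    o,d=ray(cam,px);return o+d*(z-o[2])/d[2]
def tri(p1,p2):
    (a,u),(b,v)=ray("top",p1),ray("side",p2);s=np.linalg.lstsq(np.c_[u,-v],b-a,rcond=None)[0]
    return (a+u*s[0]+b+v*s[1])/2,np.linalg.norm(a+u*s[0]-b-v*s[1])
def proj(cam,X):
    m=ctrl.camera_model(cam);c=np.array(m["R"])@X+np.array(m["t"]);p=np.array(m["intrinsics"])@c;return p[:2]/p[2]
def snap(cam,f):
    im=ctrl.camera(cam);cv2.imwrite(f"pics/{f}.png",im[:,:,::-1]);return im
def pose():
    o=ctrl.get_obs();return np.array(o["ee_pos"]),Ro.from_euler("xyz",o["eef_rot"])
def rel(p,r):
    """target pose -> row numbers from current measured pose"""
    p0,r0=pose();return np.round(np.r_[r0.inv().apply(np.array(p)-p0)/.03,np.degrees((r0.inv()*r).as_rotvec())/6],2)
E
python3 - <<'E'
from h import *
np.set_printoptions(precision=3,suppress=True)
a=snap("top","t0");b=snap("side","s0")
cv2.imwrite("pics/both0.png",cv2.resize(np.vstack([a,b])[:,:,::-1],(480*2,600*2))[:1,:1])
for q in ["settler","slot0","slot1","slot2","tipped_jar","grinder_a","dial_grip","timer","shaker","tape"]:
    r={c:ctrl.place_of(q,c)[:3] for c in("top","side")}
    for c in r: print(q,c,[(np.round(x["at"],1).tolist(),round(x["confidence"],2)) for x in r[c]])
    if r["top"] and r["side"]: print("   tri",*tri(r["top"][0]["at"],r["side"][0]["at"]))
for c in("top","side"): print(c,ray(c,(320,200)))
print(ctrl.get_obs())
E
```

```text
pics
settler top [([394.9, 229.8], 0.63)]
settler side [([342.2, 183.3], 0.6)]
   tri [ 0.452 -0.201 -0.007] 0.01128567555493415
slot0 top [([358.4, 247.4], 0.66), ([394.0, 229.2], 0.59), ([428.9, 218.2], 0.56)]
slot0 side [([352.5, 195.6], 0.81), ([340.8, 175.9], 0.79), ([330.6, 161.4], 0.67)]
   tri [ 0.418 -0.094  0.013] 0.016831790804046558
slot1 top [([358.4, 247.4], 0.66), ([394.0, 229.2], 0.59), ([428.9, 218.2], 0.56)]
slot1 side [([352.5, 195.6], 0.81), ([340.8, 175.9], 0.79), ([330.6, 161.4], 0.67)]
   tri [ 0.418 -0.094  0.013] 0.016831790804046558
slot2 top [([358.4, 247.4], 0.66), ([394.0, 229.2], 0.59), ([428.9, 218.2], 0.56)]
slot2 side [([352.5, 195.6], 0.81), ([340.8, 175.9], 0.79), ([330.6, 161.4], 0.67)]
   tri [ 0.418 -0.094  0.013] 0.016831790804046558
tipped_jar top [([398.6, 228.2], 0.84), ([392.9, 229.9], 0.36)]
tipped_jar side [([344.8, 174.9], 0.84)]
   tri [ 0.448 -0.202  0.033] 0.01902240358865728
grinder_a top [([427.5, 213.7], 0.59), ([313.1, 242.3], 0.41)]
grinder_a side [([327.5, 163.4], 0.8), ([357.9, 197.8], 0.77)]
   tri [ 0.494 -0.293  0.021] 0.0033
[... 502 characters left out ...]
49
tape top [([397.3, 141.6], 0.91)]
tape side [([272.1, 183.0], 0.55)]
   tri [ 0.719 -0.23  -0.008] 0.013672771303173958
top (array([0.33 , 0.011, 1.088]), array([ 0.201, -0.001, -0.98 ]))
side (array([0.668, 0.949, 0.916]), array([-0.089, -0.75 , -0.655]))
{'time_s': 1.1, 'qpos': array([ 1.215,  0.3  ,  1.521, -0.   ,  1.321, -0.067]), 'joint_vel': array([ 0.001,  0.001,  0.   ,  0.001, -0.001, -0.   ]), 'tau': array([ -0.001, -53.165, -35.291,   0.071,   0.021,  -0.   ]), 'ee_pos': array([0.157, 0.527, 0.205]), 'eef_rot': array([3.142, 0.   , 2.853]), 'force': array([ 0.093, -0.979, -0.032]), 'moment': array([-0.052, -0.027, -0.015]), 'grip_force': 0.0, 'grip_width': 0.09408510647842858}
```

View pictures.

```bash
rm pics/both0.png
python3 - <<'E'
import cv2
a=cv2.imread("pics/t0.png")[110:310,190:470];b=cv2.imread("pics/s0.png")[90:330,240:440]
cv2.imwrite("pics/c1.png",cv2.resize(a,None,fx=2.8,fy=2.8,interpolation=2));cv2.imwrite("pics/c2.png",cv2.resize(b,None,fx=2.5,fy=2.5,interpolation=2))
E
```

```text
(no output)
```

View pics/c1.png

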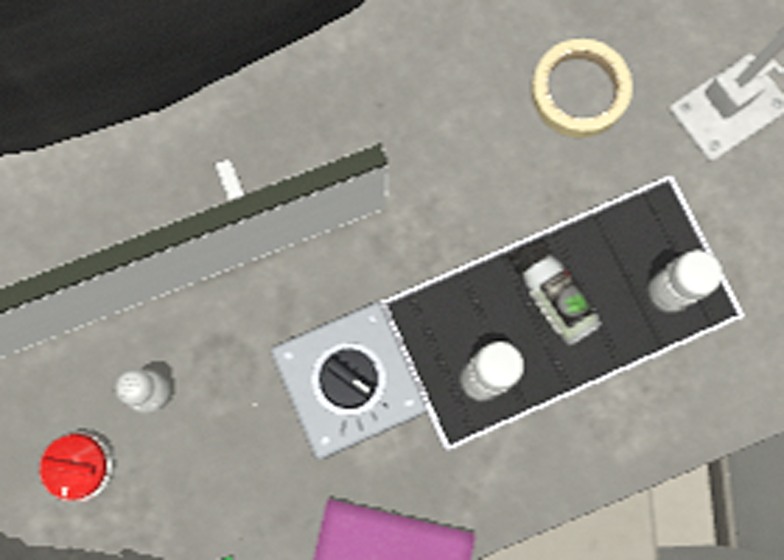

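View pics/c2.png

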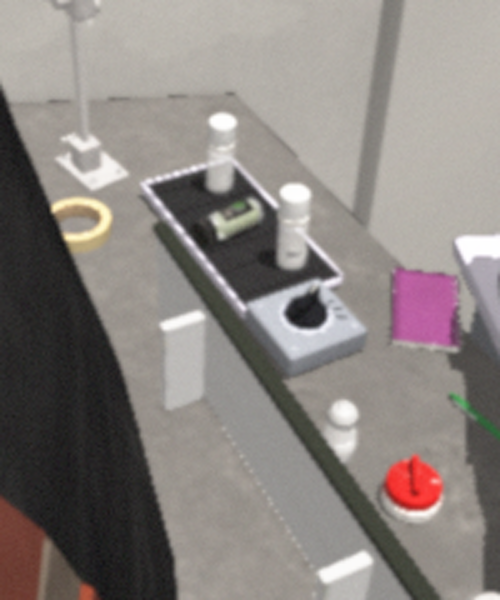

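```bash
cat > m.py <<'E'
from h import *
np.set_printoptions(precision=4,suppress=True)
C=lambda x,y:(x/2.8-.5+.5/2.8+190, y/2.8-.5+.5/2.8+110)
S=lambda x,y:(x/2.5-.3+240, y/2.5-.3+90)
w=np.array([onz("top",C(*p),.026)[:2] for p in [(449,446),(388,300),(672,180),(741,316)]])
m=np.array([(-.05,.165),(.112,.165),(.112,-.165),(-.05,-.165)])
a,b=m-m.mean(0),w-w.mean(0)
yaw=np.arctan2((a[:,0]*b[:,1]-a[:,1]*b[:,0]).sum(),(a*b).sum())
Rs=np.array([[np.cos(yaw),-np.sin(yaw)],[np.sin(yaw),np.cos(yaw)]])
O=w.mean(0)-Rs@m.mean(0)
def W(x,y,z): return np.r_[O+Rs@[x,y],z]
def L(p): return np.r_[Rs.T@(np.array(p)[:2]-O),p[2]]
E
python3 - <<'E'
from m import *
print(O,np.degrees(yaw),"resid",(w-(O+m@Rs.T))*1e3)
sw=[S(*p) for p in[(341,275),(243,311),(143,183),(236,160)]]
for p,q in zip(m,sw): print("side corner",proj("side",W(*p,.026)),q)
for y in(.105,0,-.105): print("slot",W(0,y,.02),proj("top",W(0,y,.02)),proj("side",W(0,y,.02)))
for q in ["tipped_jar","grinder_a"]:
  for c in("top","side"):
    print(q,c,[L(onz(c,x["at"],.0405 if q[0]=="t" else .02)) for x in ctrl.place_of(q,c)[:2]])
r=ctrl.masks_of("tipped_jar","top")[0]["pixels"]
for c in("top","side"):
  for k in ctrl.masks_of("tipped_jar",c)[:2]:
    ys,xs=np.nonzero(k["pixels"]);P=np.array([L(onz(c,p,.0405))[:2] for p in zip(xs,ys)])
    u,s,v=np.linalg.svd(P-P.mean(0));d=v[0]*np.sign(v[0][0]);t=(P-P.mean(0))@d;n=(P-P.mean(0))@[-d[1],d[0]]
    print("jar",c,round(k["confidence"],2),len(xs),"mean",P.mean(0),"ang",np.degrees(np.arctan2(d[1],d[0])),"len",t.min(),t.max(),n.min(),n.max())
print("dial skirt top",L(onz("top",C(349,378),.053)),onz("top",C(349,378),.053))
for c in("top","side"):
  for x in ctrl.place_of("dial_grip",c)[:2]: print("dial",c,x["confidence"],L(onz(c,x["at"],.065)))
  for k in ctrl.masks_of("dial_grip",c)[:2]: print("dialmask",c,k["confidence"],k["pixels"].sum(),L(onz(c,k["at"],.06)))
for n,p in dict(rest=(386,405),c3=(343,430)).items():
  print(n,onz("top",C(*p),.04)-onz("top",C(349,378),.053))
print("wall base end",L(onz("top",C(383,205),0)),[L(onz("top",C(384,145),z)) for z in(.13,.14,.15,.16)])
E
```

```text
[ 0.4527 -0.1983] 20.711897111764667 resid [[ 3.3419 -2.2168]
 [-0.6208 -6.4637]
 [-4.9935  3.1979]
 [ 2.2724  5.4827]]
side corner [376.2539 198.1366] (376.1, 199.7)
side corner [336.0219 211.8754] (336.9, 214.10000000000002)
side corner [295.8387 160.9163] (296.9, 162.9)
side corner [332.0518 150.9138] (334.1, 153.7)
slot [ 0.4156 -0.1001  0.02  ] [361.4484 245.0058] [355.2626 193.6283]
slot [ 0.4527 -0.1983  0.02  ] [395.3404 230.2815] [341.0124 177.5618]
slot [ 0.4899 -0.2965  0.02  ] [428.7233 215.7784] [328.042  162.9383]
tipped_jar top [array([ 0.0009, -0.0062,  0.0405]), array([0.0028, 0.0103, 0.0405])]
tipped_jar side [array([-0.0067,  0.0148,  0.0405])]
grinder_a top [array([ 0.0067, -0.1045,  0.02  ]), array([0.0604, 0.2265, 0.02  ])]
grinder_a side [array([ 0.0034, -0.1032,  0.02  ]), array([0.0034, 0.129 , 0.02  ])]
jar top 0.89 557 mean [0.0495 0.002 ] ang 9.714997001182965 len -0.05315400060582745 0.05456406236505333 -0.021202311091652798 0.021799013498353965
jar side 0.54 351 mean [0.0532 0.0109] ang 16.619124817010647 len -0.07229979485247444 0.06733175075092664 -0.0352768335113046 0.03366584760988773
dial skirt top [0.05   0.2264 0.053 ] [0.4194 0.0311 0.053 ]
dial top 0.67 [0.0537 0.233  0.065 ]
dialmask top 0.92 358 [0.0552 0.2264 0.06  ]
dialmask top 0.72 7073 [0.0347 0.0692 0.06  ]
dial side 0.54 [0.0365 0.2224 0.065 ]
dial side 0.48 [0.1185 0.5606 0.065 ]
dialmask side 0.7 243 [0.0644 0.2387 0.06  ]
rest [-0.0267 -0.0348 -0.013 ]
c3 [-0.049   0.0081 -0.013 ]
wall base end [0.2078 0.1218 0.    ] [array([0.2311, 0.112 , 0.13  ]), array([0.2283, 0.1133, 0.14  ]), array([0.2254, 0.1147, 0.15  ]), array([0.2226, 0.116 , 0.16  ])]
```

Run:
```python
import cv2,numpy as np
from h import *
np.set_printoptions(precision=4,suppress=True)
im=cv2.imread("pics/t0.png");g=cv2.cvtColor(im,6)
roi=np.zeros_like(g);cv2.fillPoly(roi,[np.array([[322,212],[436,165],[462,225],[345,275]])],255)
dk=((g<75)&(roi>0)).astype(np.uint8)
dk=cv2.morphologyEx(dk,3,np.ones((5,5)))
n,l,s,_=cv2.connectedComponentsWithStats(dk);i=1+s[1:,4].argmax();k=(l==i).astype(np.uint8)
c=max(cv2.findContours(k,0,1)[0],key=cv2.contourArea)[:,0]
h=cv2.convexHull(c)[:,0].astype(float);print(s[i])
# undistort into plane z=.02 world, then minAreaRect
P=np.array([onz("top",p,.02)[:2] for p in h],np.float32)
r=cv2.minAreaRect(P*1000);print(r);print(cv2.boxPoints(r))
ap=cv2.approxPolyDP(h.astype(np.float32).reshape(-1,1,2),4,True)[:,0];print("px",ap,[onz("top",p,.02)[:2] for p in ap])
v=cv2.resize(im[150:290,280:470],None,fx=4,fy=4,interpolation=cv2.INTER_CUBIC)
for p in ap: cv2.circle(v,tuple(int(x) for x in ((p-[280,150]+.5)*4)),4,(0,0,255),1)
cv2.imwrite("pics/c3.png",v)
```

```text
[ 329  176  124   92 4785]
((481.9056091308594, -185.44155883789062), (151.25680541992188, 318.0635986328125), 21.29753303527832)
[[ 353.68    -64.7396]
 [ 469.2042 -361.0817]
 [ 610.1312 -306.1435]
 [ 494.607    -9.8015]]
px [[428. 176.]
 [452. 222.]
 [350. 267.]
 [329. 219.]] [array([ 0.6065, -0.3062]), array([ 0.4692, -0.3606]), array([ 0.3564, -0.0645]), array([ 0.4931, -0.0128])]
```

View pics/c3.png

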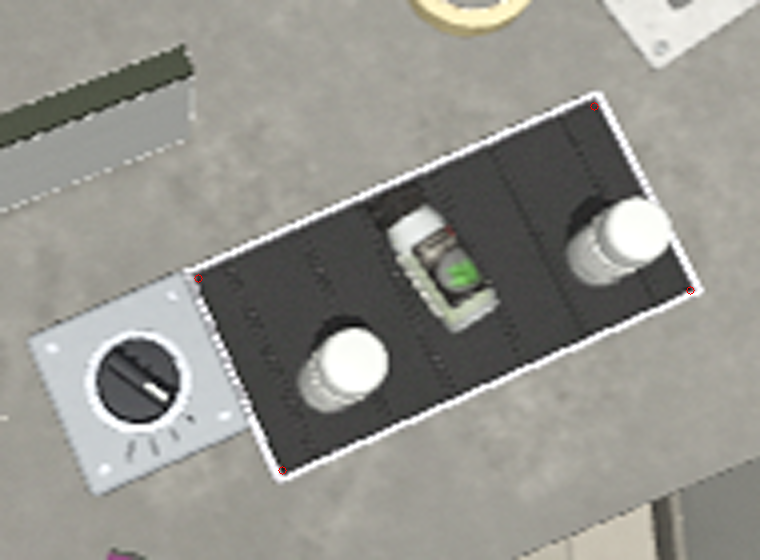

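```bash
cat > m.py <<'E'
from h import *
np.set_printoptions(precision=4,suppress=True)
yaw=np.radians(21.2);O=np.array([.4529,-.1972])
Rs=np.array([[np.cos(yaw),-np.sin(yaw)],[np.sin(yaw),np.cos(yaw)]])
def W(x,y,z): return np.r_[O+Rs@[x,y],z]
def L(p): return np.r_[Rs.T@(np.array(p)[:2]-O),p[2]]
E
python3 - <<'E'
from m import *
F=lambda x,y:(x/4-.5+280,y/4-.5+150)
ed={}
for n,(p,q) in dict(left=((390,235),(450,330)),right=((437,205),(497,295))).items():
  a,b=L(onz("top",F(*p),.0405)),L(onz("top",F(*q),.0405));d=a-b;print(n,a,b,np.degrees(np.arctan2(d[1],d[0])))
for p in [(395,200),(405,213),(375,208),(420,185),(478,315),(452,330),(497,297)]: print(p,L(onz("top",F(*p),.0405)))
# mask-based with minAreaRect
k=ctrl.masks_of("tipped_jar","top")[0]["pixels"];ys,xs=np.nonzero(k)
P=np.array([L(onz("top",p,.0405))[:2]*1000 for p in zip(xs,ys)],np.float32);print(cv2.minAreaRect(P),cv2.boxPoints(cv2.minAreaRect(P)))
v=ctrl.masks_of("tipped_jar","side")[0]
# expected silhouettes for candidates in both images: IoU fit over foot x,y,yaw
ms={"top":k}
s=v["pixels"];print("side px",s.sum(),v["at"])
def sil(cam,x,y,a):
  pts=[]
  for t in(0,.105):
    for f in np.linspace(0,2*np.pi,24):
      q=[x+t*np.cos(a)-.0205*np.cos(f)*np.sin(a),y+t*np.sin(a)+.0205*np.cos(f)*np.cos(a),.0405+.0205*np.sin(f)]
      pts.append(proj(cam,W(*q))*16)
  z=np.zeros((400,640),np.uint8);cv2.fillConvexPoly(z,cv2.convexHull(np.array(pts).astype(np.int32)),1,shift=4);return z>0
from scipy.optimize import minimize
for cams in(["top"],["top","side"]):
  M={"top":k,"side":s}
  f=lambda p:-sum((M[c]&(z:=sil(c,p[0]/1e3,p[1]/1e3,np.radians(p[2])))).sum()/(M[c]|z).sum() for c in cams)
  r=minimize(f,[0,0,6],method="Nelder-Mead",options=dict(initial_simplex=[[0,0,6],[8,0,6],[0,8,6],[0,0,0]]));print(cams,r.x,r.fun)
E
```

```text
left [0.0751 0.0235 0.0405] [-0.0019  0.0142  0.0405] 6.915049981219841
right [ 0.0812 -0.0159  0.0405] [ 0.007  -0.0263  0.0405] 7.985653650424995
(395, 200) [0.0963 0.0096 0.0405]
(405, 213) [0.0851 0.0071 0.0405]
(375, 208) [0.0968 0.0249 0.0405]
(420, 185) [ 0.099  -0.0112  0.0405]
(478, 315) [-0.0003 -0.0081  0.0405]
(452, 330) [-0.0024  0.0129  0.0405]
(497, 297) [ 0.0057 -0.0257  0.0405]
((49.56460952758789, 1.0646800994873047), (107.70500183105469, 42.92588806152344), 9.150877952575684) [[ -7.0159  13.69  ]
 [ -0.1892 -28.6895]
 [106.1451 -11.5607]
 [ 99.3184  30.8189]]
side px 351 [330.2, 176.3]Traceback (most recent call last):
  File "<stdin>", line 25, in <module>
    res = _minimize_neldermead(fun, x0, args, callback, bounds=bounds,
                               **options)
    fxcc = func(xcc)
    fx = function(np.copy(x), *(wrapper_args + args))
  File "<stdin>", line 24, in <lambda>
  File "<stdin>", line 24, in <genexpr>
  File "<stdin>", line 19, in sil
  File "h.py", line 13, in proj
    m=ctrl.camera_model(cam);c=np.array(m["R"])@X+np.array(m["t"]);p=np.array(m["intrinsics"])@c;return p[:2]/p[2]
ValueError: time passes only in moves, steps and waits
```

```bash
cat >> m.py <<'E'
def tool(az,al): return Ro.from_euler("z",az,degrees=True)*Ro.from_euler("x",180,degrees=True)*Ro.from_euler("y",al,degrees=True)
AJ=28.2
def jarTCP(s_foot,al,up=0,dtip=.0104,foot=(-.002,-.006)):
    r=tool(AJ,al);d=np.array([np.cos(np.radians(AJ)),np.sin(np.radians(AJ)),0])
    return W(*foot,.0405)+d*s_foot+r.apply([0,0,dtip-up]),r
E
python3 - <<'E'
from m import *
p,r=jarTCP(.055,-35);print(p,L(p),r.as_matrix())
p,r=jarTCP(.055,-35,.12);p[2]=.26;print(p,rel(p,r))
E
```

```text
[ 0.4964 -0.1803  0.032 ] [ 0.0467 -0.      0.032 ] [[ 0.7219  0.4726 -0.5055]
 [ 0.3871 -0.8813 -0.271 ]
 [-0.5736  0.     -0.8192]]
[ 0.5571 -0.1478  0.26  ] [-19.2  -17.77  -1.82   6.84  -2.81  21.68]
```

Emit:
step_arm:
  plan:
    - [[-9.6, -8.9, -2.5, 3.42, -1.4, 10.84], [-9.6, -8.9, -2.5, 3.42, -1.4, 10.84], [-9.6, -8.9, -2.5, 3.42, -1.4, 10.84], [-9.6, -8.9, -2.5, 3.42, -1.4, 10.84], [-9.6, -8.9, -2.5, 3.42, -1.4, 10.84], [-9.6, -8.9, -2.5, 3.42, -1.4, 10.84], [-9.6, -8.9, -2.5, 3.42, -1.4, 10.84], [-9.6, -8.9, -2.5, 3.42, -1.4, 10.84]]
  grip: 1

```text
time_s: 2.42
ee_pos: [0.3239, 0.2437, 0.2686]
eef_rot: [-2.936, 0.237, 1.917]
force: [1.0, 0.1, 0.0]
grip_width: 0.0941
grip_force: 0.0
```

Run:
```python
from m import *
p,r=jarTCP(.055,-35,.12);p[2]=.26;print(p,rel(p,r),ctrl.get_obs()["qpos"])
```

```text
[ 0.5571 -0.1478  0.26  ] [-14.43   3.59   3.11   3.97  -1.64  12.59] [ 0.6588  0.1015  1.6416 -0.1572  1.6683  0.3428]
```

Emit:
step_arm:
  plan:
    - [[-14.43, 3.59, 3.11, 3.97, -1.64, 12.59], [-14.43, 3.59, 3.11, 3.97, -1.64, 12.59], [-14.43, 3.59, 3.11, 3.97, -1.64, 12.59], [-14.43, 3.59, 3.11, 3.97, -1.64, 12.59], [-14.43, 3.59, 3.11, 3.97, -1.64, 12.59], [-14.43, 3.59, 3.11, 3.97, -1.64, 12.59], [-14.43, 3.59, 3.11, 3.97, -1.64, 12.59], [-14.43, 3.59, 3.11, 3.97, -1.64, 12.59]]

```text
time_s: 3.08
ee_pos: [0.4962, -0.0419, 0.2611]
eef_rot: [-3.018, 0.539, 0.931]
force: [1.3, 0.9, 1.2]
grip_width: 0.0942
grip_force: 0.0
```

Run:
```python
from m import *
p,r=jarTCP(.055,-35,.12);p[2]=.26;print(p,rel(p,r),ctrl.get_obs()["qpos"])
```

```text
[ 0.5571 -0.1478  0.26  ] [-1.37  3.81  0.4   1.12 -0.46  3.55] [ 0.0203  0.4181  1.3256 -0.3453  1.8305  0.6783]
```

Emit:
step_arm:
  plan:
    - [[-1.37, 3.81, 0.4, 1.12, -0.46, 3.55], [-1.37, 3.81, 0.4, 1.12, -0.46, 3.55], [-1.37, 3.81, 0.4, 1.12, -0.46, 3.55], [-1.37, 3.81, 0.4, 1.12, -0.46, 3.55], [-1.37, 3.81, 0.4, 1.12, -0.46, 3.55], [-1.37, 3.81, 0.4, 1.12, -0.46, 3.55]]

```text
time_s: 3.58
ee_pos: [0.5569, -0.1451, 0.2593]
eef_rot: [-3.138, 0.611, 0.501]
force: [-0.4, 0.1, -0.1]
grip_width: 0.0939
grip_force: 0.0
```

Run:
```python
from m import *
print(rel(*jarTCP(.055,-35,.06)),rel(*jarTCP(.055,-35,0)),ctrl.get_obs()["qpos"])
```

```text
[2.44 0.09 5.54 0.01 0.   0.07] [2.44 0.09 7.54 0.01 0.   0.07] [-0.1552  0.642   1.0165 -0.3852  1.9641  0.8547]
```

Emit:
step_arm:
  plan:
    - [[2.44, 0.09, 3.0, 0, 0, 0], [2.44, 0.09, 5.54, 0, 0, 0.07], [2.44, 0.09, 5.54, 0, 0, 0.07], [2.44, 0.09, 5.54, 0, 0, 0.07], [2.44, 0.09, 5.54, 0, 0, 0.07], [2.44, 0.09, 6.5, 0, 0, 0.07], [2.44, 0.09, 7.5, 0, 0, 0.07], [2.44, 0.09, 7.5, 0, 0, 0.07]]

```text
time_s: 4.25
ee_pos: [0.4937, -0.1794, 0.0305]
eef_rot: [-3.139, 0.615, 0.495]
force: [-0.6, 0.4, -0.1]
grip_width: 0.094
grip_force: 0.0
```

Run:
```python
from m import *
print(rel(*jarTCP(.055,-35,0)),ctrl.get_obs()["qpos"])
a=snap("top","t1");b=snap("side","s1")
x=cv2.resize(a[150:290,310:470],None,fx=3,fy=3,interpolation=2);y=cv2.resize(b[130:230,270:390],None,fx=3,fy=3,interpolation=2)
z=np.zeros((420,840,3),np.uint8);z[:420,:480]=x;z[:300,480:840]=y;cv2.imwrite("pics/c4.png",z[:,:800,::-1])
```

```text
[ 0.02  0.07 -0.08 -0.01  0.04  0.02] [-0.2234  0.7474  1.4071 -0.3888  1.4844  0.9865]
```

View pics/c4.png

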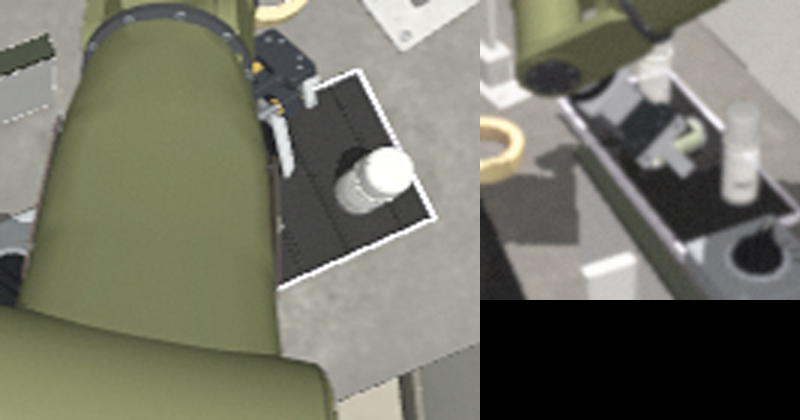

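Emit:
step_arm:
  plan:
    - [[0, 0, -0.08, 0, 0, 0], [0, 0, -0.08, 0, 0, 0], [0, 0, -0.08, 0, 0, 0], [0, 0, -0.08, 0, 0, 0], [0, 0, -0.08, 0, 0, 0], [0, 0, -0.08, 0, 0, 0], [0, 0, -0.08, 0, 0, 0], [0, 0, -0.08, 0, 0, 0]]
  grip: 0
  squeeze: 25

```text
time_s: 5.02
ee_pos: [0.4985, -0.1797, 0.0353]
eef_rot: [3.139, 0.611, 0.49]
force: [0.7, 0.3, -0.8]
grip_width: 0.0438
grip_force: 0.0
```

Emit:
step_arm:
  plan:
    - [[0, 0, 0, 0, 0, 0], [0, 0, 0, 0, 0, 0], [0, 0, 0, 0, 0, 0]]

```text
time_s: 5.27
ee_pos: [0.4985, -0.1797, 0.0353]
eef_rot: [3.139, 0.611, 0.49]
force: [-0.2, -0.4, -0.5]
grip_width: 0.0405
grip_force: 24.8
```

Emit:
step_arm:
  plan:
    - [[-0.6, 0, -0.8, 0, 0, 0], [-1.15, 0, -1.64, 0, 0, 0], [-2.3, 0, -3.3, 0, 0, 0], [-3.44, 0, -4.9, 0, 0, 0], [-3.44, 0, -4.9, 0, 0, 0], [-3.44, 0, -4.9, 0, 0, 0], [-3.44, 0, -4.9, 0, 0, 0]]

```text
time_s: 5.85
ee_pos: [0.4986, -0.1795, 0.2164]
eef_rot: [3.136, 0.608, 0.488]
force: [-0.4, -0.4, -2.2]
grip_width: 0.0404
grip_force: 24.8
```

Run:
```python
from m import *
p,r=pose();print(L(p),r.as_matrix())
P=W(0,0,.3);print(rel(P,tool(28.2,10)),rel(P,tool(28.2,55)),ctrl.get_obs()["qpos"])
```

```text
[ 0.049  -0.0001  0.2164] [[ 0.7248  0.4721 -0.5018]
 [ 0.3852 -0.8816 -0.2729]
 [-0.5712  0.0046 -0.8208]]
[-2.92 -0.19 -1.36  0.04  7.47 -0.01] [-2.92 -0.19 -1.36  0.05 14.97  0.  ] [-0.222   0.5382  1.2745 -0.3965  1.7928  0.8627]
```

Emit:
step_arm:
  plan:
    - [[-1.5, -0.1, -0.7, 0, 1, 0], [-2.92, -0.19, -1.36, 0, 2, 0], [-2.92, -0.19, -1.36, 0, 3, 0], [-2.92, -0.19, -1.36, 0, 4, 0], [-2.92, -0.19, -1.36, 0, 5, 0], [-2.92, -0.19, -1.36, 0, 6, 0], [-2.92, -0.19, -1.36, 0, 7, 0], [-2.92, -0.19, -1.36, 0, 7.5, 0]]

```text
time_s: 6.52
ee_pos: [0.4521, -0.1973, 0.2972]
eef_rot: [3.141, -0.179, 0.49]
force: [0.5, -0.3, -0.8]
grip_width: 0.04
grip_force: 24.8
```

Emit:
step_arm:
  plan:
    - [[0, 0, 0, 0, 1, 0], [0, 0, 0, 0, 2, 0], [0, 0, 0, 0, 3, 0], [0, 0, 0, 0, 4, 0], [0, 0, 0, 0, 5, 0], [0, 0, 0, 0, 6, 0], [0, 0, 0, 0, 7, 0], [0, 0, 0, 0, 7.5, 0]]

```text
time_s: 7.18
ee_pos: [0.4519, -0.1973, 0.2962]
eef_rot: [-3.138, -0.965, 0.485]
force: [-0.3, 0.2, -0.8]
grip_width: 0.0401
grip_force: 24.8
```

Run:
```python
from m import *
p,r=pose();print(p,L(p),r.as_matrix(),ctrl.get_obs()["qpos"],ctrl.get_obs()["grip_width"])
P=W(0,0,.3);print(rel(P,tool(28.2,55)))
a=snap("top","t2");b=snap("side","s2")
x=cv2.resize(a[130:270,310:470],None,fx=2.5,fy=2.5,interpolation=2);y=cv2.resize(b[80:240,270:430],None,fx=2.5,fy=2.5,interpolation=2)
z=np.zeros((400,800,3),np.uint8);z[:350,:400]=x;z[:400,400:800]=y;cv2.imwrite("pics/c5.png",z[:,:800,::-1])
```

```text
[ 0.4519 -0.1973  0.2962] [-0.001   0.0003  0.2962] [[ 0.5038  0.4692  0.7253]
 [ 0.2656 -0.8831  0.3868]
 [ 0.822  -0.0023 -0.5695]] [-0.961  -0.0258  1.9542  1.0219  1.2751 -0.2336] 0.04010428702519742
[ 0.12  0.01 -0.05  0.02 -0.05 -0.04]
```

View pics/c5.png

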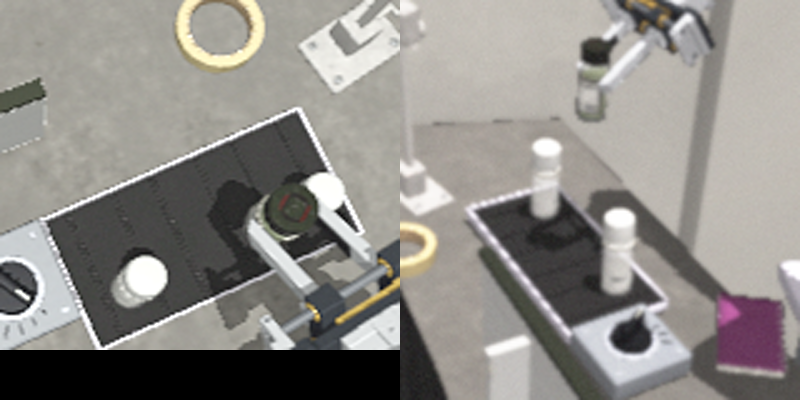

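Run:
```python
from m import *
p,r=pose()
for q in ["masks_of"]:
  for c in("top","side"):
    for k in ctrl.masks_of("tipped_jar",c)[:1]:
      ys,xs=np.nonzero(k["pixels"]);print(c,round(k["confidence"],2),len(xs),xs.min(),xs.max(),ys.min(),ys.max(),k["at"])
a,b=(ctrl.place_of("tipped_jar",c) for c in("top","side"))
print(a[:1],b[:1]); 
if a and b: X=tri(a[0]["at"],b[0]["at"]);print(X,L(X[0]))
def box(c,X,z0):
  pts=np.array([proj(c,X+[.0205*np.cos(f),.0205*np.sin(f),z0+h]) for h in(0,.105) for f in np.linspace(0,6.28,24)]);return np.round(np.r_[pts.min(0),pts.max(0)],1)
for dt in(.005,.01,.015):
  X=p-r.apply([0,0,dt]);
  for s in(.045,.05,.055,.06): print(dt,s,L(X),"top",box("top",X,-s),"side",box("side",X,-s))
```

```text
top 0.84 480 408 438 203 227 [424.3, 214.4]
side 0.8 388 340 354 95 128 [346.4, 114.0]
[{'at': [416.1, 219.6], 'confidence': 0.83}] [{'at': [347.0, 127.0], 'confidence': 0.63}]
(array([ 0.4459, -0.2035,  0.235 ]), np.float64(0.008978062667330403)) [-0.0088 -0.0033  0.235 ]
0.005 0.045 [-0.0051 -0.0002  0.2986] top [406.4 200.9 439.  228.5] side [339.6  90.4 353.8 125.5]
0.005 0.05 [-0.0051 -0.0002  0.2986] top [405.9 201.4 438.2 228.8] side [339.5  91.9 353.7 126.8]
0.005 0.055 [-0.0051 -0.0002  0.2986] top [405.4 201.9 437.5 229.1] side [339.4  93.3 353.6 128.1]
0.005 0.06 [-0.0051 -0.0002  0.2986] top [404.9 202.4 436.7 229.4] side [339.4  94.8 353.5 129.4]
0.01 0.045 [-0.0092 -0.0007  0.3015] top [407.7 202.4 440.6 229.9] side [340.6  89.3 354.9 124.4]
0.01 0.05 [-0.0092 -0.0007  0.3015] top [407.2 202.9 439.8 230.2] side [340.5  90.8 354.8 125.7]
0.01 0.055 [-0.0092 -0.0007  0.3015] top [406.7 203.4 439.1 230.5] side [340.4  92.2 354.7 127. ]
0.01 0.06 [-0.0092 -0.0007  0.3015] top [406.2 203.8 438.3 230.8] side [340.4  93.6 354.5 128.4]
0.015 0.045 [-0.0132 -0.0012  0.3044] top [409.  203.9 442.3 231.4] side [341.6  88.2 355.9 123.3]
0.015 0.05 [-0.0132 -0.0012  0.3044] top [408.5 204.4 441.5 231.6] side [341.5  89.6 355.8 124.6]
0.015 0.055 [-0.0132 -0.0012  0.3044] top [408.  204.8 440.7 231.9] side [341.4  91.1 355.7 126. ]
0.015 0.06 [-0.0132 -0.0012  0.3044] top [407.5 205.3 439.9 232.2] side [341.4  92.5 355.6 127.3]
```

Run:
```python
from m import *
p,r=pose();q=W(.0055,.0005,.085);print(rel(q,r))
print(r.inv().apply([0,0,-.001])/.03)
```

```text
[-5.72 -0.    4.24  0.    0.    0.  ]
[-0.0273 -0.0001  0.0192]
```

Emit:
step_arm:
  plan:
    - [[-0.7, 0, 0.6, 0, 0, 0], [-1.5, 0, 1.2, 0, 0, 0], [-2.5, 0, 1.9, 0, 0, 0], [-3.5, 0, 2.6, 0, 0, 0], [-4.5, 0, 3.4, 0, 0, 0], [-5.2, 0, 3.88, 0, 0, 0], [-5.72, 0, 4.24, 0, 0, 0], [-5.72, 0, 4.24, 0, 0, 0]]

```text
time_s: 8.15
ee_pos: [0.4576, -0.1935, 0.0821]
eef_rot: [-3.137, -0.958, 0.49]
force: [-0.6, -0.6, -1.7]
grip_width: 0.0402
grip_force: 24.8
```

Emit:
step_arm:
  plan:
    - [[-0.05, 0, 0.035, 0, 0, 0], [-0.1, 0, 0.07, 0, 0, 0], [-0.15, 0, 0.1, 0, 0, 0], [-0.2, 0, 0.14, 0, 0, 0], [-0.22, 0, 0.154, 0, 0, 0], [-0.22, 0, 0.154, 0, 0, 0]]

```text
time_s: 8.65
ee_pos: [0.4582, -0.1949, 0.0773]
eef_rot: [3.137, -0.96, 0.496]
force: [0.2, -0.1, -1.0]
grip_width: 0.0403
grip_force: 24.8
```

Now 1 mm steps until contact.

Emit:
step_arm:
  plan:
    - [[-0.03, 0, 0.02, 0, 0, 0], [-0.06, 0, 0.04, 0, 0, 0], [-0.08, 0, 0.058, 0, 0, 0], [-0.08, 0, 0.058, 0, 0, 0]]

```text
time_s: 8.98
ee_pos: [0.4581, -0.1947, 0.0739]
eef_rot: [3.138, -0.96, 0.495]
force: [0.7, 0.2, -0.8]
grip_width: 0.0404
grip_force: 24.8
```

Run:
```python
from m import *
o=ctrl.get_obs();p,r=pose();print(L(p),o["force"],o["moment"])
ctrl.camera("top");ctrl.camera("side")
def box(c,X):
  pts=np.array([proj(c,X+[.0205*np.cos(f),.0205*np.sin(f),h]) for h in(0,.105) for f in np.linspace(0,6.28,24)]);return np.round(np.r_[pts.min(0),pts.max(0)],1)
X=p-r.apply([0,0,.007])
for c in("top","side"):
    for k in ctrl.masks_of("tipped_jar",c)[:1]:
      ys,xs=np.nonzero(k["pixels"]);print(c,round(k["confidence"],2),xs.min(),ys.min(),xs.max(),ys.max())
    for z in(.02,.025): X[2]=z;print(box(c,X))
```

```text
[0.0057 0.0004 0.0739] [ 0.6933  0.1789 -0.8212] [-0.2768  0.5672 -0.0082]
top 0.73 391 217 410 234
[387.8 217.2 410.7 237.4]
[388.1 216.9 411.1 237.2]
side 0.67 336 152 348 180
[335.6 151.3 348.1 181. ]
[335.6 150.2 348.1 180. ]
```

Emit:
step_arm:
  plan:
    - [[-0.03, 0, 0.02, 0, 0, 0], [-0.05, 0, 0.035, 0, 0, 0], [-0.05, 0, 0.035, 0, 0, 0]]

```text
time_s: 9.43
ee_pos: [0.4582, -0.1948, 0.0722]
eef_rot: [3.138, -0.96, 0.495]
force: [-0.2, 0.3, -0.7]
grip_width: 0.0402
grip_force: 24.8
```

Emit:
step_arm:
  plan:
    - [[-0.02, 0, 0.015, 0, 0, 0], [-0.04, 0, 0.028, 0, 0, 0], [-0.04, 0, 0.028, 0, 0, 0]]

```text
time_s: 9.68
ee_pos: [0.4586, -0.1954, 0.0715]
eef_rot: [3.135, -0.961, 0.496]
force: [-1.4, -2.7, 7.0]
grip_width: 0.0402
grip_force: 24.9
```

Emit:
step_arm:
  plan:
    - [[0, 0, 0, 0, 0, 0], [0, 0, 0, 0, 0, 0], [0, 0, 0, 0, 0, 0], [0, 0, 0, 0, 0, 0], [0, 0, 0, 0, 0, 0], [0, 0, 0, 0, 0, 0], [0, 0, 0, 0, 0, 0], [0, 0, 0, 0, 0, 0]]
  grip: 0.95

```text
time_s: 10.35
ee_pos: [0.4581, -0.1948, 0.0708]
eef_rot: [3.138, -0.96, 0.495]
force: [1.0, -0.1, 0.1]
grip_width: 0.0881
grip_force: 0.0
```

Run:
```python
from m import *
p,r=pose();print(p,ctrl.get_obs()["grip_width"],ctrl.get_obs()["force"])
a=snap("top","t3");b=snap("side","s3")
x=cv2.resize(a[160:300,310:470],None,fx=2.5,fy=2.5,interpolation=2);y=cv2.resize(b[100:260,270:430],None,fx=2.5,fy=2.5,interpolation=2)
z=np.zeros((400,800,3),np.uint8);z[:350,:400]=x;z[:400,400:800]=y;cv2.imwrite("pics/c6.png",z[:,:800,::-1])
```

```text
[ 0.4581 -0.1948  0.0708] 0.08813941418270903 [ 0.9671 -0.0789  0.1221]
```

View pics/c6.png

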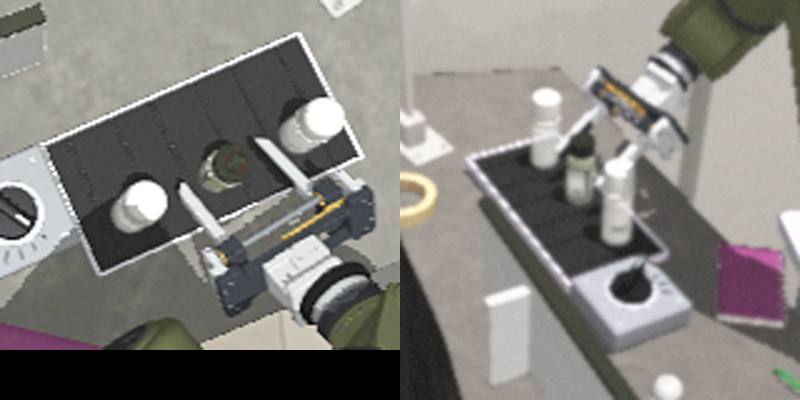

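Emit:
step_arm:
  plan:
    - [[0, 0, -0.5, 0, 0, 0], [0, 0, -1.2, 0, 0, 0], [0, 0, -2, 0, 0, 0], [0, 0, -2.8, 0, 0, 0], [1, 0, -3.4, 0, 0, 0], [2, 0, -4, 0, 0, 0], [3.2, 0, -5, 0, 0, 0], [3.2, 0, -5, 0, 0, 0]]

```text
time_s: 11.12
ee_pos: [0.3986, -0.2277, 0.2411]
eef_rot: [3.124, -0.96, 0.506]
force: [-0.2, 1.3, 0.0]
grip_width: 0.0896
grip_force: 0.0
```

Run:
```python
from m import *
p,r=pose();print(p,L(p),ctrl.get_obs()["qpos"])
a=snap("top","t4");snap("side","s4")
for c in("top","side"):
    for k in ctrl.masks_of("tipped_jar",c)[:1]:
      ys,xs=np.nonzero(k["pixels"]);print(c,round(k["confidence"],2),xs.min(),ys.min(),xs.max(),ys.max())
P=[ctrl.place_of("tipped_jar",c)[0]["at"] for c in("top","side")];X=tri(*P);print(X,L(X[0]),L(onz("top",P[0],.02)))
for k in ctrl.masks_of("dial_grip","top")[:2]:
    print(k["confidence"],k["pixels"].sum(),onz("top",k["at"],.06))
print([(onz("top",x["at"],.065),x["confidence"]) for x in ctrl.place_of("dial_grip","top")[:2]])
# expected dial at settler y .225
g=a[200:290,270:360];v=cv2.resize(g,None,fx=6,fy=6,interpolation=cv2.INTER_CUBIC);cv2.imwrite("pics/c7.png",v[:,:,::-1])
print(rel(W(.05,.225,.25),tool(55,0)))
```

```text
[ 0.3986 -0.2277  0.2411] [-0.0616 -0.0088  0.2411] [-1.1164  0.0285  2.0383  1.0087  1.3168 -0.4443]
top 0.45 205 264 229 288
side 0.82 336 153 346 181
(array([ 0.4585, -0.1982,  0.0115]), np.float64(0.0015785389876642494)) [ 0.0049 -0.0029  0.0115] [ 0.0039 -0.0005  0.02  ]
0.53 382 [0.4272 0.0326 0.06  ]
[(array([0.431 , 0.0251, 0.065 ]), 0.9)]
[ 3.09 -7.23  3.49  2.14 -9.   -4.12]
```

View pics/c7.png

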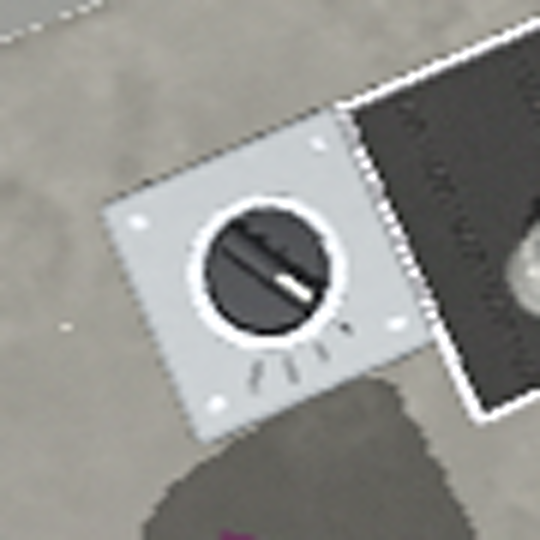

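Run:
```python
from m import *
G=lambda x,y:((x+.5)/6-.5+270,(y+.5)/6-.5+200)
sc=np.mean([onz("top",G(*p),.04) for p in[(139,221),(319,144),(397,322),(217,404)]],0);print("screws",sc,L(sc))
for z in(.04,.053): print("ring",onz("top",G(267,271.5),z))
a,b=onz("top",G(277,277),.077),onz("top",G(310,300),.077);d=b-a;print("pointer az",np.degrees(np.arctan2(d[1],d[0])),a,b)
t=(sc-a)[:2];n=np.array([-d[1],d[0]])/np.hypot(d[0],d[1]);print("pointer line offset from centre",t@n)
for q in[(346,327),(321,350),(291,370),(257,376)]:
  e=onz("top",G(*q),.04)-sc;print("tick az",np.degrees(np.arctan2(e[1],e[0])))
```

```text
screws [0.42   0.0316 0.04  ] [0.052  0.2252 0.04  ]
ring [0.4202 0.032  0.04  ]
ring [0.4191 0.0318 0.053 ]
pointer az -127.21765653674755 [0.4144 0.027  0.077 ] [0.4036 0.0129 0.077 ]
pointer line offset from centre 0.001672704825137396
tick az -127.5777224099529
tick az -148.0894498001411
tick az -169.0366399246938
tick az 171.68242818375583
```

```bash
cat >> m.py <<'E'
D=np.array([.4198,.0317])
E
python3 - <<'E'
from m import *
print(rel(np.r_[D,.25],tool(52.5,0)))
E
```

```text
[ 3.12 -7.24  3.55  1.94 -9.03 -3.74]
```

Emit:
step_arm:
  plan:
    - [[1, -1.5, 0, 0.2, -1, -0.4], [2.0, -3.2, 0.5, 0.4, -2, -0.8], [2.6, -4.5, 1.2, 0.65, -3, -1.25], [3.12, -5.5, 2, 0.86, -4, -1.66], [3.12, -6.3, 3, 1.1, -5, -2.1], [3.12, -7.24, 3.55, 1.3, -6, -2.5], [3.12, -7.24, 3.55, 1.5, -7, -2.9], [3.12, -7.24, 3.55, 1.72, -8, -3.3]]
  grip: 0.6

```text
time_s: 12.18
ee_pos: [0.419, 0.0276, 0.2509]
eef_rot: [3.106, -0.229, 0.826]
force: [-0.0, -1.3, 0.2]
grip_width: 0.0562
grip_force: 0.0
```

Run:
```python
from m import *
print(rel(np.r_[D,.25],tool(52.5,0)),ctrl.get_obs()["qpos"])
```

```text
[ 0.11 -0.07  0.05  0.44 -2.17 -0.9 ] [-0.1287 -0.1479  1.9128  0.1764  1.2188  0.5727]
```

Emit:
step_arm:
  plan:
    - [[0.11, -0.07, 0.05, 0.22, -1.1, -0.45], [0.11, -0.07, 0.05, 0.44, -2.17, -0.9], [0.11, -0.07, 0.05, 0.44, -2.17, -0.9], [0.11, -0.07, 0.05, 0.44, -2.17, -0.9], [0.11, -0.07, 0.05, 0.44, -2.17, -0.9]]

```text
time_s: 12.6
ee_pos: [0.4198, 0.0303, 0.2498]
eef_rot: [-3.139, -0.005, 0.914]
force: [-0.1, -0.5, 1.0]
grip_width: 0.0565
grip_force: 0.0
```

Run:
```python
from m import *
print(rel(np.r_[D,.25],tool(52.5,0)),rel(np.r_[D,.058],tool(52.5,0)),ctrl.get_obs()["qpos"])
```

```text
[ 0.04 -0.03 -0.01 -0.03 -0.05 -0.02] [ 0.   -0.01  6.39 -0.03 -0.05 -0.02] [-0.0188 -0.0301  1.7912  0.0058  1.3796  0.6366]
```

Emit:
step_arm:
  plan:
    - [[0, -0.02, 1, 0, 0, 0], [0, -0.02, 2.2, 0, 0, 0], [0, -0.02, 3.4, 0, 0, 0], [0, -0.02, 4.5, 0, 0, 0], [0, -0.02, 5.3, 0, 0, 0], [0, -0.02, 5.9, 0, 0, 0], [0, -0.02, 6.36, 0, 0, 0], [0, -0.02, 6.36, 0, 0, 0]]

```text
time_s: 13.27
ee_pos: [0.4181, 0.0306, 0.0578]
eef_rot: [-3.137, -0.003, 0.912]
force: [0.1, -0.0, -0.7]
grip_width: 0.0565
grip_force: 0.0
```

Run:
```python
from m import *
print(rel(np.r_[D,.058],tool(52.5,0)),ctrl.get_obs()["force"])
a=snap("top","t5");b=snap("side","s5")
x=cv2.resize(a[180:300,260:390],None,fx=3,fy=3,interpolation=2);y=cv2.resize(b[130:250,310:440],None,fx=3,fy=3,interpolation=2)
cv2.imwrite("pics/c8.png",np.hstack([x,y])[:,:,::-1])
```

```text
[ 0.06  0.02 -0.01 -0.04 -0.03 -0.04] [ 0.1383 -0.0326 -0.6579]
```

View pics/c8.png

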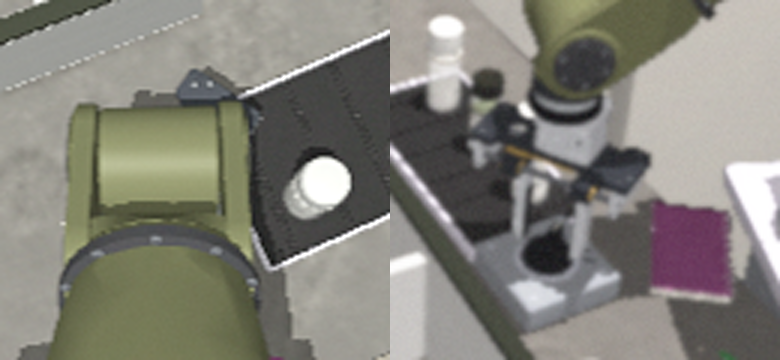

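Emit:
step_arm:
  plan:
    - [[0.05, 0.02, 0, 0, 0, 0], [0.05, 0.02, 0, 0, 0, 0], [0.05, 0.02, 0, 0, 0, 0], [0.05, 0.02, 0, 0, 0, 0], [0.05, 0.02, 0, 0, 0, 0], [0.05, 0.02, 0, 0, 0, 0], [0.05, 0.02, 0, 0, 0, 0], [0.05, 0.02, 0, 0, 0, 0]]
  grip: 0
  squeeze: 50

```text
time_s: 14.03
ee_pos: [0.42, 0.0331, 0.0597]
eef_rot: [-3.136, -0.003, 0.914]
force: [-11.0, 8.1, 8.0]
grip_width: 0.0116
grip_force: 50.0
```

Emit:
step_arm:
  plan:
    - [[0, -0.04, -0.04, 0, 0, 0], [0, -0.04, -0.04, 0, 0, 0], [0, -0.04, -0.04, 0, 0, 0]]

```text
time_s: 14.28
ee_pos: [0.4196, 0.0332, 0.06]
eef_rot: [-3.139, -0.003, 0.915]
force: [3.7, 2.9, -16.2]
grip_width: 0.0119
grip_force: 50.0
```

Emit:
step_arm:
  plan:
    - [[0, 0, 0.027, 0, 0, 0.7], [0, 0, 0.027, 0, 0, 1.4], [0, 0, 0.027, 0, 0, 2.1], [0, 0, 0.027, 0, 0, 2.8], [0, 0, 0.027, 0, 0, 3.5], [0, 0, 0.027, 0, 0, 4.2], [0, 0, 0.027, 0, 0, 5], [0, 0, 0.027, 0, 0, 5]]

```text
time_s: 14.95
ee_pos: [0.4198, 0.0332, 0.0599]
eef_rot: [-3.138, -0.002, 0.388]
force: [-1.2, 2.5, -3.9]
grip_width: 0.0114
grip_force: 50.0
```

Emit:
step_arm:
  plan:
    - [[0, 0, 0, 0, 0, 0.7], [0, 0, 0, 0, 0, 1.4], [0, 0, 0, 0, 0, 2.1], [0, 0, 0, 0, 0, 2.8], [0, 0, 0, 0, 0, 3.5], [0, 0, 0, 0, 0, 4.2], [0, 0, 0, 0, 0, 5], [0, 0, 0, 0, 0, 5.2]]

```text
time_s: 15.62
ee_pos: [0.4198, 0.0331, 0.0599]
eef_rot: [-3.137, 0.001, -0.154]
force: [-2.5, 3.3, -4.7]
grip_width: 0.0115
grip_force: 50.0
```

Run:
```python
from m import *
o=ctrl.get_obs();p,r=pose();print(o["force"],o["moment"],np.degrees(r.as_euler("xyz")),o["grip_width"])
```

```text
[-2.5044  3.2699 -4.7232] [0.686  0.4818 0.188 ] [-179.763     0.0373   -8.8489] 0.01154280646556048
```

Emit:
step_arm:
  plan:
    - [[0, 0, 0, 0, 0, 0.2], [0, 0, 0, 0, 0, 0.2], [0, 0, 0, 0, 0, 0.2], [0, 0, 0, 0, 0, 0.2], [0, 0, 0, 0, 0, 0.2], [0, 0, 0, 0, 0, 0.2], [0, 0, 0, 0, 0, 0.2], [0, 0, 0, 0, 0, 0.2]]

```text
time_s: 16.28
ee_pos: [0.4198, 0.0331, 0.0599]
eef_rot: [-3.137, 0.001, -0.172]
force: [-4.1, 4.5, -5.5]
grip_width: 0.0116
grip_force: 50.0
```

Run:
```python
from m import *
o=ctrl.get_obs();p,r=pose();print(o["force"],o["moment"],np.degrees(r.as_euler("xyz")),o["grip_width"])
a=snap("top","t6");b=snap("side","s6")
x=cv2.resize(a[180:300,260:450],None,fx=2.1,fy=2.1,interpolation=2);y=cv2.resize(b[130:250,310:440],None,fx=2.1,fy=2.1,interpolation=2)
cv2.imwrite("pics/c9.png",np.hstack([x,y])[:,:,::-1])
for c in("top","side"):
  for q in("tipped_jar","grinder_a"):
    print(c,q,[(L(onz(c,k["at"],.02)),k["confidence"]) for k in ctrl.place_of(q,c)[:2]])
```

```text
[-4.062   4.5272 -5.457 ] [0.8585 0.6032 0.1574] [-179.7623    0.0389   -9.8405] 0.011642870714816945
top tipped_jar [(array([-0.0001, -0.0039,  0.02  ]), 0.63)]
top grinder_a [(array([-0.0056,  0.1002,  0.02  ]), 0.82), (array([ 0.007 , -0.1166,  0.02  ]), 0.81)]
side tipped_jar [(array([-0.0087, -0.0015,  0.02  ]), 0.62)]
side grinder_a [(array([ 0.0161, -0.0977,  0.02  ]), 0.83), (array([-0.0059,  0.1051,  0.02  ]), 0.7)]
```

View pics/c9.png

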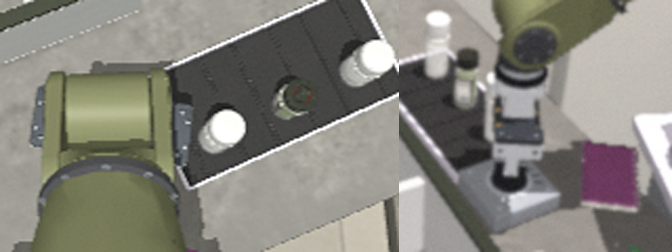

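The jar and both grinders stand in line, and the tool has turned 62° with the dial in its grip. I'm handing in.

```bash
python3 -c "
from station import ctrl
print(ctrl.hand_in())"
```

```text
the job is handed in; nothing more can be done
None
```

The job is handed in: the spice jar stands released about 5 mm from its middle-slot point. The grinders, timer, shaker and tape were left alone. The dial is still gripped at 50 N after turning the tool about 62° (third click at 60°); the gripper hid the dial, so that angle is from the tool. No verdict was returned.

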